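# Rebuild the stack on the bench spindle

### The job

Rebuild the stack on the upright bench spindle: thread on the spacer sleeve and let go of it, then the washer and let go of it, then the flanged bushing with its flange down. With the bushing, press the stack straight down until the stiff rubber ring beneath it is fully home on its seat with no gap left anywhere, bed it there with a steady push of about 18 N for a second or so, and let go. Be gentle, nothing may push on the spindle or its ring with more than 25 N in any direction, and leave the other things on the bench where they lie.

Things in the scene. Friction and masses are not known exactly. Their poses are not given: they have to be found in the camera images.
- shoulder (a point): Centre of the spindle's steel shoulder: a flat ring, 44 mm across, at the foot of the upright shaft, 45 mm above the bench, on top of a grey cast base (130 x 130 mm, 40 mm high, its sides along this point's x and y). A dark motor, 48 mm in diameter, top 49 mm above the bench, sticks out 85 mm from the base's +x side.
- shaft_tip (a point): Centre of the shaft's top end, 70 mm straight above the shoulder's centre. The shaft is steel, upright, 16 mm in diameter; its last 6 mm taper to 9 mm across.
- spacer_c (a point): Centre (half-way up) of the spacer sleeve: a plain aluminium tube, 34 mm outside diameter, 24 mm tall, with an 18 mm bore right through; axis z. It starts standing upright on the bench. Fully home its centre is 18 to 22 mm above the shoulder.
- washer_c (a point): Centre (half-way up) of the thick flat steel washer: 44 mm outside diameter, 8 mm thick, 18 mm bore; axis z. It starts lying flat on the bench. Fully home its centre is 34 to 38 mm above the shoulder.
- bushing_c (a point): Centre (half-way up) of the flanged steel bushing: 22 mm tall in all, the flange 44 mm across and 6 mm thick at its lower end, above it a neck 30 mm across and 16 mm tall, 18 mm bore right through; its z axis points from flange to neck. It starts standing on its flange on the bench. Fully home its centre is 49 to 53 mm above the shoulder, and the shaft stands 6 to 10 mm out of it.
- spindle: The bench spindle, fixed; origin under its base at bench height. A black rubber ring, 28 mm across, 6 mm thick, grips its shaft. Hidden beneath it a rigid steel seat stands 0 to 4 mm proud of the shoulder (set differently each time, not measured). The ring starts 7 to 14 mm above this seat, slides down under a push of about 7 N, stays where left, and stops dead on the seat.
- spacer: The spacer sleeve; origin at the centre of its underside.
- washer: The thick washer; origin at the centre of its underside.
- bushing: The flanged bushing; origin at the centre of its underside (flange side), z towards the neck.
- big_washer: Not to be used: a larger flat steel ring, 60 mm across, 6 mm thick, 32 mm bore, lying on the bench.
- nut: Not to be used: a dark hexagon nut, 24 mm across flats, 13 mm high.
- wrench: Not to be used: a wrench, 180 mm long, lying along its x axis; origin at mid-length.
- driver: Not to be used: a screwdriver, 200 mm long, lying along its x axis; origin at mid-length.
- screw_jar: Not to be used: a clear jar with a steel lid, 60 mm across, 85 mm tall.
- offcut: Not to be used: a wood offcut, 90 x 140 x 22 mm.
- square: Not to be used: a try square, wooden stock 100 mm long along its y axis with a steel blade reaching 148 mm towards its +x.
Things that resemble listed ones, but are neither listed nor needed, are in the scene too. What is shaped like the washer but turquoise is not meant.

How it is judged:
By the outcome, as a careful person would: the job done as asked, in the order asked, and still so for the second after the job is handed in, with the robot touching nothing.
It also fails if it takes over 72 s, if anything falls off the work surface, if the arm or the gripper's body presses on something with over 40 N, if the wrist force passes 120 N, or if a joint passes its speed limit or range.

### The arm

A 6-joint arm with a two-finger parallel gripper is mounted at the origin on the work surface. World frame = base frame: x ahead of the robot, y to its left, z up, the work surface at z = 0. Lengths are in m, angles in rad, forces in N, time in s.
With the tool pointing down it reaches from about 0.375 to 0.9 m from the base axis. Payload 3.1 kg.
Tool frame: the origin (TCP) lies midway between the tips of the shut fingers; the grasp point (between the pads) lies 19 mm behind it; x points along the fingers, z is the direction in which the jaws open and shut, and the axes are right-handed (so a half turn about x gives the same grasp; the last joint's range is limited). The gripper opens to 87 mm and grips with 3 to 60 N. Pads are 19 mm wide; open, the fingers measure 117 mm over their backs; the gripper's body (75 mm by 190 mm) begins 51 mm behind the grasp point.
Start: joints at [1.165, 0.527, 1.433, -0, 1.181, -0.178], TCP at [0.14, 0.609, 0.223] pointing down, gripper open.
Joint ranges: [-3.08, 3.08], [-0.75, 2.2], [0.22, 2.44], [-1.43, 4.57], [0, 2.65], [-2.85, 2.85]. Speed limits (rad/s): [2.79, 2.79, 3.14, 3.14, 3.14, 3.14].

### API

Orientations are given as a unit quaternion [x, y, z, w].
In Python, from rig import readout, imaging, robot gives the robot as it stands. The module is installed in compiled form; this text tells all that it offers.
- The arm moves only by the tool play_rows, never from a script. Its argument "rows" is text: rows parted by semicolons, each of 7 numbers parted by spaces: the turn, a rotation vector about the tool's x, y, z in rad, then the shift along the tool's x, y, z in mm, then the closure, from 0 (fully open) to 1 (shut). In form: ax ay az tx ty tz gripper; .... A call has 1 to 8 rows; each row shifts and turns the commanded pose from where the row before left it, along the tool's axes as they then stand; what a row does not reach is not made up. A row lasts 1/12 s, in which the tool goes at most 41.7 mm and 7.16 degrees, less where a joint would pass 70% of its speed; a pose out of reach is approached as far as the arm can. A call with a gripper value outside its range is refused whole. The fingers move at their own pace and stop on an object; "squeeze" is the grip in N (left out, the last holds). Time passes only in rows, so rows that do not move let the fingers close. It gives the time, the measured TCP pose, the force and the opening at its end, in the units of the state.
- readout.get_obs(): the state, without advancing time (a new reading comes with each control period).
- imaging.camera(name): name is "scene" or "top"; returns the picture (480x640x3 uint8, blue, green, red); there is no depth.
- imaging.camera_info(name): a dict with "K" (3x3 intrinsics, pixels), "k1" (the pictures are not rectified: a ray, as slopes to the right and down, at radius r is drawn at 1 + k1 r^2 times it, then the intrinsics apply), "world_to_cam" (4x4, takes a point from world to camera coordinates). Camera axes: x right, y down, z forward; pixel columns grow to the right and rows downward; lengths in m; the calibration is good to about 2 mm. A picture is of the moment at which its call begins. camera_info takes no time and is no camera call.
- robot.hand_in(): hands the job in, once; it reports no verdict.
The state is a dict: "time": time; "q": joint angles; "joint_velocities": joint speeds; "joint_torque": joint torques, N m; "position": TCP position; "tool_rot": TCP orientation; "ft_force": force on the tool from outside, world axes, zero at the start; "moment": the same for the moment, N m; "grip_width": finger opening in m.
Only numpy, scipy, OpenCV 4.12 (cv2) and the standard library are available. Lean on these libraries where they do the work, as an engineer would, in place of code of your own. Each camera call takes 0.05 s, during which the arm holds its last target. There are 200 camera calls.

## Working session

There is one attempt and no reset: what is moved stays moved. The work goes in short steps, Python scripts to look and compute and a tool call to move; the robot and the scene stay as the last step left them, time stands still between calls to the robot, and variables do not carry over. Pictures are saved under pics/ and viewed, about 8 in all and at most 12, crops included, and the job is handed in when it is done.

Besides the shell and the picture viewer there is one more tool, called after ">>>" as name(argument=value, ...) on one line, values as JSON. play_rows: Moves the arm, as the interface text tells. Its arguments: {"type":"object","properties":{"rows":{"type":"string"},"squeeze":{"type":"number"}},"required":["rows"]}

```bash
mkdir -p pics; cat > h.py <<'E'
import numpy as np, cv2
from rig import readout, imaging, robot
def ray(cam,u,v):
    i=imaging.camera_info(cam);K=np.array(i["K"]);k=i["k1"]
    T=np.array(i["world_to_cam"])
    d=np.array([(u-K[0,2])/K[0,0],(v-K[1,2])/K[1,1]]);s=d.copy()
    for _ in range(20): s=d/(1+k*(s@s))
    R=T[:3,:3];o=-R.T@T[:3,3];r=R.T@np.array([s[0],s[1],1]);return o,r/np.linalg.norm(r)
def onz(cam,u,v,z):
    o,r=ray(cam,u,v);return o+r*(z-o[2])/r[2]
def proj(cam,p):
    i=imaging.camera_info(cam);K=np.array(i["K"]);T=np.array(i["world_to_cam"])
    c=T[:3,:3]@np.array(p)+T[:3,3];s=c[:2]/c[2];s=s*(1+i["k1"]*(s@s));return K[:2,:2]@s+K[:2,2]
def tri(u1,v1,u2,v2):
    a,r=ray("scene",u1,v1);b,s=ray("top",u2,v2)
    t=np.linalg.lstsq(np.c_[r,-s],b-a,rcond=None)[0];p,q=a+t[0]*r,b+t[1]*s
    return (p+q)/2,np.linalg.norm(p-q)
E
python3 - <<'E'
from h import *
for c in("scene","top"):
    im=imaging.camera(c);cv2.imwrite(f"pics/{c}0.png",im);i=imaging.camera_info(c);print(c,i["K"],i["k1"],ray(c,320,240))
o=readout.get_obs();print(o)
E
```

```text
scene [[490.10514708   0.         315.94607164]
 [  0.         490.10514708 244.4579179 ]
 [  0.           0.           1.        ]] 0.029413490905131092 (array([1.23985867, 0.44106172, 0.89508823]), array([-0.59148609, -0.41244641, -0.69284353]))
top [[445.94379442   0.         320.33456189]
 [  0.         445.94379442 240.61298715]
 [  0.           0.           1.        ]] -0.05849041762650305 (array([ 0.37172208, -0.01413186,  1.28844151]), array([ 0.16366032, -0.02311916, -0.98624581]))
{'time': 0.1, 'q': array([ 1.16552398e+00,  5.28384198e-01,  1.43373969e+00, -4.98505833e-06,
        1.18142788e+00, -1.78544562e-01]), 'joint_velocities': array([-8.48244493e-05, -1.41002685e-03, -3.36185671e-03,  1.54278706e-03,
       -3.76674893e-04,  2.72253341e-04]), 'joint_torque': array([-5.41009940e-04, -4.40984774e+01, -1.77150321e+01,  6.34813984e-02,
        5.34253882e-02, -5.70474117e-05]), 'position': array([0.14023347, 0.60839786, 0.22167371]), 'tool_rot': array([-0.44055984,  0.55395977,  0.43990075,  0.5527413 ]), 'ft_force': array([-0.48416964, -0.01167945, -0.48347923]), 'moment': array([ 0.04249345, -0.03280867, -0.01282528]), 'grip_width': 0.08713597159673754}
```

View pics/scene0.png

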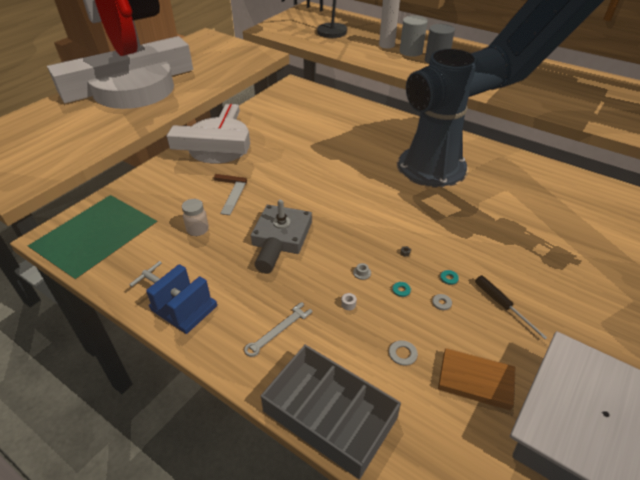

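View pics/top0.png

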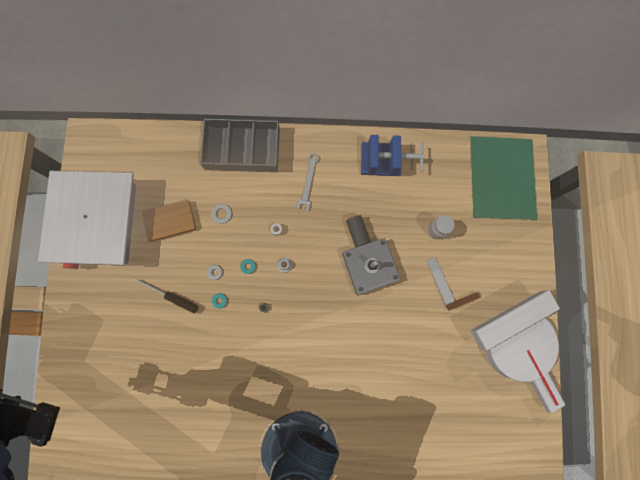

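Candidates (top-view pixel / scene pixel):
- Grey ring at (215,272) / (442,302): the washer.
- Large ring at (221,213) / (403,352): big_washer.
- Turquoise rings at (248,267) and (219,301) / (401,289) and (449,277): decoys.
- Small tube at (277,229) / (348,300): the spacer.
- Flanged part at (284,265) / (362,271): the bushing.
- Dark part at (264,307) / (405,251): the nut.

The spindle shaft is at (372,265) / (281,210).

```bash
cat > seg.py <<'E'
from h import *
def blobs(cam,im,seeds,r=22):
    hsv=cv2.cvtColor(im,cv2.COLOR_BGR2HSV)
    out={}
    for n,(u,v) in seeds.items():
        x0,y0=u-r,v-r;c=hsv[y0:v+r,x0:u+r]
        m=((c[...,1]<60)&(c[...,2]>75)).astype(np.uint8)
        k,l,st,ce=cv2.connectedComponentsWithStats(m)
        if k<2: continue
        j=1+np.argmax(st[1:,4]);cs,_=cv2.findContours((l==j).astype(np.uint8),0,2);h=cv2.convexHull(cs[0])
        e=cv2.fitEllipse(h) if len(h)>4 else None
        out[n]=(np.array(e[0])+[x0,y0],e[1],st[j,:5]+[x0,y0,0,0,0])
    return out
E
python3 - <<'E'
from seg import *
S={"top":dict(washer=(215,272),spacer=(277,229),bushing=(284,265),big=(221,213)),"scene":dict(washer=(442,302),spacer=(348,300),bushing=(362,271),big=(403,352))}
tz=dict(washer=.008,spacer=.024,bushing=.022,big=.006)
ims={c:cv2.imread(f"pics/{c}0.png") for c in S}
for c in S:
    for n,(ce,ax,st) in blobs(c,ims[c],S[c]).items(): print(c,n,ce.round(1),np.round(ax,1),st,onz(c,*ce,tz[n]).round(4),"mid",onz(c,*ce,tz[n]/2).round(4))
def up(c,u,v,r,s): return cv2.resize(ims[c][v-r:v+r,u-r:u+r],(s,s),interpolation=cv2.INTER_CUBIC)
a=np.hstack([up("top",250,265,50,400),up("scene",400,290,60,400)])
cv2.imwrite("pics/c1.png",a)
b=np.hstack([up("top",372,260,35,400),up("scene",281,225,40,400)]);cv2.imwrite("pics/c2.png",b)
E
```

```text
top washer [213.9 271.9] [14.8 15.7] [207 265  15  15 163] [0.482  0.2578 0.008 ] mid [0.4823 0.2586 0.004 ]
top spacer [276.  228.7] [11.7 12.4] [270 223  13  12  98] [0.6106 0.0838 0.024 ] mid [0.6129 0.0848 0.012 ]
top bushing [284.  264.6] [14.8 14.9] [277 258  15  15 158] [0.5076 0.0569 0.022 ] mid [0.5087 0.0575 0.011 ]
top big [220.8 213.3] [19.3 20.6] [211 204  21  20 241] [0.6548 0.249  0.006 ] mid [0.6554 0.2496 0.003 ]
scene washer [441.9 301.6] [14.4 18.8] [433 294  19  16 189] [0.4888 0.2602 0.008 ] mid [0.4854 0.2594 0.004 ]
scene spacer [348.5 301. ] [13.9 16.5] [342 293  14  17 187] [0.6228 0.0901 0.024 ] mid [0.6143 0.0853 0.012 ]
scene bushing [361.8 271.3] [14.8 15.9] [354 264  16  15 183] [0.5258 0.0661 0.022 ] mid [0.5168 0.0614 0.011 ]
scene big [402.7 352.5] [23.2 28.2] [389 341  28  24 375] [0.6612 0.2512 0.006 ] mid [0.6593 0.2505 0.003 ]
```

View pics/c1.png

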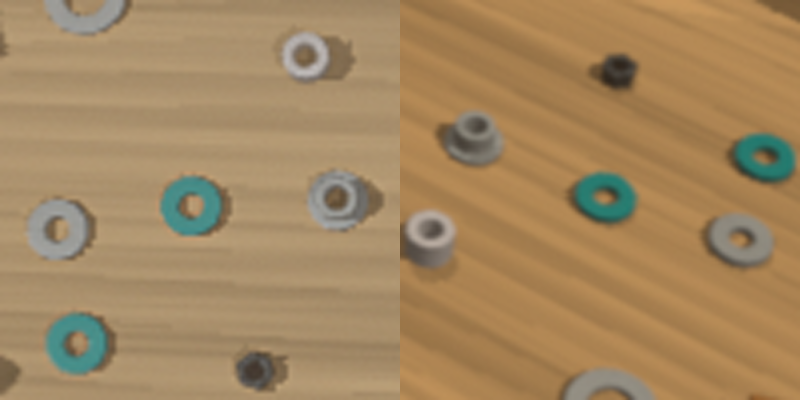

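View pics/c2.png

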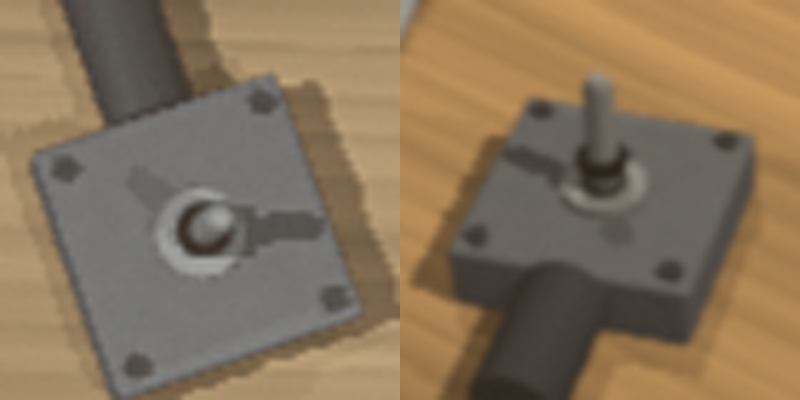

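The crops confirm the choices. In c1 the grey washer is at top (214,272), the plain tube spacer at (276,229) and the flanged bushing at (284,265). In c2 the shaft tip is at about top (375,263) and scene (280,201), with the shoulder at top (372,265.5) and scene (281.8,221).

```bash
python3 - <<'E'
from h import *
C=np.array([[272,76],[360,315],[120,398],[32,155]])/5.714+[337,225]-.5
P=np.array([onz("top",*c,.04) for c in C]);print(P.round(4),P.mean(0).round(4),np.linalg.norm(np.diff(P,axis=0),axis=1).round(4))
print("shoulder",onz("top",201/5.714+336.5,232/5.714+224.5,.045),onz("scene",281.3,220.8,.045))
print("tip",onz("top",218/5.714+336.5,215/5.714+224.5,.115),onz("scene",279.9,200.6,.115))
from scipy.spatial.transform import Rotation as R
print(R.from_quat(readout.get_obs()["tool_rot"]).as_matrix().round(3))
for c in("scene","top"):
  for z in(.04,.1,.115): print(c,z,proj(c,[.488,-.139,z]).round(1))
E
```

```text
[[ 0.5909 -0.2263  0.04  ]
 [ 0.4727 -0.2704  0.04  ]
 [ 0.4289 -0.1522  0.04  ]
 [ 0.5475 -0.1068  0.04  ]] [ 0.51   -0.1889  0.04  ] [0.1262 0.1261 0.127 ]
shoulder [ 0.51101478 -0.19054254  0.045     ] [ 0.5130043  -0.18905625  0.045     ]
tip [ 0.51134804 -0.18849416  0.115     ] [ 0.51501054 -0.18718733  0.115     ]
[[-0.001 -0.974  0.225]
 [-0.002  0.225  0.974]
 [-1.     0.    -0.002]]
scene 0.04 [302.5 224.4]
scene 0.1 [301.9 206.7]
scene 0.115 [301.8 202. ]
top 0.04 [353.1 272.9]
top 0.1 [355.4 270.9]
top 0.115 [356.  270.4]
```

>>> play_rows(rows="0 0 0 6 -32 -22.4 0.2; 0 0 0 6 -32 -22.4 0.2; 0 0 0 6 -32 -22.4 0.2; 0 0 0 6 -32 -22.4 0.2; 0 0 0 6 -32 -22.4 0.2; 0 0 0 6 -32 -22.4 0.2; 0 0 0 6 -32 -22.4 0.2; 0 0 0 6 -32 -22.4 0.2")

```text
time: 0.77
position: [0.3503, 0.3752, 0.1741]
tool_rot: [-0.44, 0.553, 0.44, 0.553]
ft_force: [0.8, 0.1, 0.7]
grip_width: 0.0695
```

>>> play_rows(rows="0 0 0 6 -32 -22.4 0.2; 0 0 0 6 -32 -22.4 0.2; 0 0 0 6 -32 -22.4 0.2; 0 0 0 6 -32 -22.4 0.2; 0 0 0 6 -32 -22.4 0.2; 0 0 0 6 -32 -22.4 0.2; 0 0 0 6 -32 -22.4 0.2; 0 0 0 6 -32 -22.4 0.2")

```text
time: 1.43
position: [0.5595, 0.1429, 0.1259]
tool_rot: [-0.44, 0.554, 0.44, 0.553]
ft_force: [0.2, -0.1, 0.1]
grip_width: 0.0693
```

>>> play_rows(rows="0 0 0 6 -32 -22.4 0.2; 0 0 0 0 0 0 0.2; 0 0 0 0 0 0 0.2")

```text
time: 1.68
position: [0.5861, 0.1135, 0.1196]
tool_rot: [-0.439, 0.554, 0.439, 0.554]
ft_force: [-0.4, 0.5, 0.4]
grip_width: 0.0694
```

>>> play_rows(rows="0 0 0 0 -32.1 -21.9 0.2; 0 0 0 30 0 0 0.2; 0 0 0 30 0 0 0.2; 0 0 0 30 0 0 0.2; 0 0 0 12 0 0 0.2; 0 0 0 6 0 0 0.2; 0 0 0 3 0 0 0.2; 0 0 0 0 0 0 0.2")

```text
time: 2.35
position: [0.6114, 0.0877, 0.01]
tool_rot: [-0.441, 0.553, 0.44, 0.553]
ft_force: [-1.1, -0.5, -0.4]
grip_width: 0.0698
```

>>> play_rows(squeeze=15, rows="0 0 0 0 0 0 0.5; 0 0 0 0 0 0 0.7; 0 0 0 0 0 0 0.8; 0 0 0 0 0 0 0.8; 0 0 0 0 0 0 0.8")

```text
time: 2.77
position: [0.6117, 0.087, 0.0102]
tool_rot: [-0.44, 0.553, 0.44, 0.554]
ft_force: [0.6, -0.4, 0.0]
grip_width: 0.044
```

>>> play_rows(rows="0 0 0 0 0 0 0.9; 0 0 0 0 0 0 0.9; 0 0 0 0 0 0 0.9; 0 0 0 0 0 0 0.9; 0 0 0 0 0 0 0.9")

```text
time: 3.18
position: [0.6114, 0.087, 0.0098]
tool_rot: [-0.44, 0.553, 0.44, 0.553]
ft_force: [0.0, -0.6, 3.5]
grip_width: 0.0327
```

>>> play_rows(rows="0 0 0 -20 0 0 0.9; 0 0 0 -35 0 0 0.9; 0 0 0 -35 0 0 0.9; 0 0 0 -35 0 0 0.9; 0 0 0 -15 0 0 0.9; 0 0 0 0 0 0 0.9; 0 0 0 0 0 0 0.9")

```text
time: 3.77
position: [0.6113, 0.0871, 0.1498]
tool_rot: [-0.44, 0.553, 0.44, 0.554]
ft_force: [-0.5, 0.4, -1.5]
grip_width: 0.0332
```

>>> play_rows(rows="0 0 0 -1 4.3 -36.4 0.9; 0 0 0 -1 4.3 -36.4 0.9; 0 0 0 -1 4.3 -36.4 0.9; 0 0 0 -1 4.3 -36.4 0.9; 0 0 0 -1 4.3 -36.4 0.9; 0 0 0 -1 4.3 -36.4 0.9; 0 0 0 0 4.3 -36.4 0.9; 0 0 0 0 4.3 -36.4 0.9")

```text
time: 4.43
position: [0.5098, -0.1894, 0.1529]
tool_rot: [-0.438, 0.554, 0.442, 0.553]
ft_force: [0.1, -0.9, -0.8]
grip_width: 0.0326
```

>>> play_rows(rows="0 0 0 0 0 0 0.9; 0 0 0 0 0 0 0.9; 0 0 0 0 0 0 0.9; 0 0 0 0 0 0 0.9")

```text
time: 4.77
position: [0.5117, -0.1873, 0.1542]
tool_rot: [-0.439, 0.553, 0.442, 0.553]
ft_force: [-0.1, 0.1, -1.2]
grip_width: 0.0326
```

```bash
python3 - <<'E'
from h import *
o=readout.get_obs();p=o["position"];print(p,o["ft_force"],o["grip_width"])
ims={}
for c in("scene","top"):
    ims[c]=imaging.camera(c);cv2.imwrite(f"pics/{c}1.png",ims[c])
    print(c,proj(c,p+[0,0,.002]),proj(c,p+[0,0,.014]))
def up(c,u,v,r,s): return cv2.resize(ims[c][v-r:v+r,u-r:u+r],(s,s),interpolation=cv2.INTER_CUBIC)
cv2.imwrite("pics/c3.png",np.hstack([up("scene",281,200,40,480),up("top",372,260,40,320)] if 0 else [up("scene",281,205,40,400),up("top",375,260,40,400)]))
E
```

```text
[ 0.51170112 -0.18734292  0.15421998] [-0.06487111  0.08689998 -1.17265059] 0.03261046732864495
scene [279.75595809 186.787797  ] [279.48099765 182.85264727]
top [376.59308584 260.14689552] [377.31521051 259.58776063]
```

View pics/c3.png

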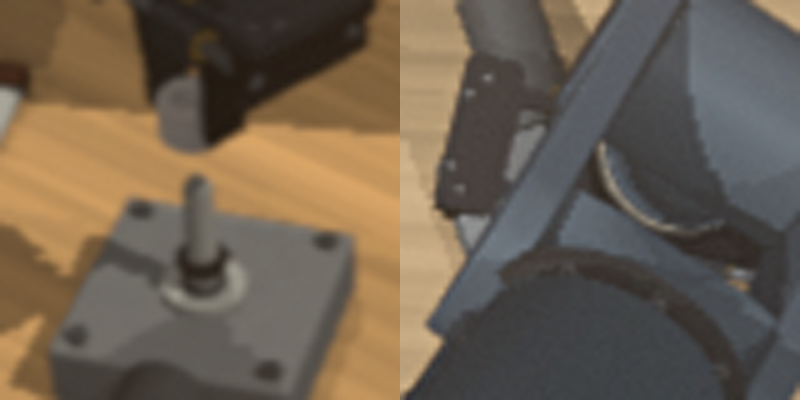

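```bash
python3 - <<'E'
from h import *
g=cv2.cvtColor(cv2.imread("pics/scene1.png"),cv2.COLOR_BGR2HSV)
im=cv2.imread("pics/scene1.png")
for v in range(182,197,2): print(v,"S",g[v,268:292,1])
for v in range(200,216,3): print(v,"S",g[v,272:292,1])
e=np.array([-.57,.82,0])
for z in(.144,.15,.156,.168): print(z,[proj("scene",np.array([.5117,-.1873,z])+s*e*.017).round(1) for s in(-1,0,1)])
for z in(.075,.09,.1): print(z,[proj("scene",np.array([.512,-.189,z])+s*e*.008).round(1) for s in(-1,0,1)])
E
```

```text
182 S [133 132 129 110  60  44  39  36  38  38  38  38  42  58  98 124 131 120
 124 120 127 124  87  58]
184 S [132 132 133  88  43  35  40  38  40  39  38  38  41  57  96 131 127 117
 120 135 110 114 114 106]
186 S [133 132 131 113  66  41  36  40  38  39  39  40  45  59 105 124 117 127
 120 124 107 105 120 127]
188 S [135 133 135 132 105  56  35  37  39  37  39  38  44  55  96 117 120 113
 120 131 124 127 131 132]
190 S [134 135 135 132 112  68  40  35  40  38  39  40  42  53  89 124 131 117
 124 134 130 134 132 133]
192 S [134 134 134 132 119  83  46  36  38  36  39  42  39  50  83 128 128 135
 132 133 133 134 134 135]
194 S [132 135 134 133 133 125 108  86  64  51  45  41  46  62  84 115 127 130
 131 132 132 133 133 133]
196 S [134 134 133 134 134 134 134 133 131 130 128 128 128 128 131 133 133 133
 133 131 132 133 132 134]
200 S [133 132 133 134 134 132 119  92  74  90 110 126 133 133 133 133 132 133
 133 132]
203 S [134 133 134 134 133 120  67  34  29  29  41  87 123 133 133 133 134 133
 134 135]
206 S [ 32  33  42  46  50  49  40  35  31  29  39  71 107 125 129 132 132 133
 132 133]
209 S [23 21 23 21 23 26 32 36 34 31 31 26 22 22 19 21 22 26 26 34]
212 S [23 23 23 23 23 28 32 36 32 31 31 28 27 20 20 22 20 23 25 25]
215 S [23 23 23 26 34 57 49 37 35 32 32 32 41 57 37 28 23 23 25 23]
0.144 [array([273.2, 190.7]), array([280. , 190.7]), array([286.9, 190.8])]
0.15 [array([273. , 188.8]), array([279.9, 188.8]), array([286.8, 188.8])]
0.156 [array([272.8, 186.8]), array([279.8, 186.9]), array([286.7, 186.9])]
0.168 [array([272.5, 182.9]), array([279.5, 182.9]), array([286.5, 183. ])]
0.075 [array([277.8, 211.8]), array([280.9, 211.8]), array([284. , 211.9])]
0.09 [array([277.5, 207.4]), array([280.6, 207.4]), array([283.8, 207.4])]
0.1 [array([277.3, 204.3]), array([280.4, 204.3]), array([283.6, 204.3])]
```

>>> play_rows(rows="0 0 0 10 0 -1.7 0.9; 0 0 0 12 0 0 0.9; 0 0 0 3 0 0 0.9; 0 0 0 0 0 0 0.9; 0 0 0 0 0 0 0.9")

```text
time: 5.28
position: [0.5119, -0.1901, 0.1302]
tool_rot: [-0.44, 0.553, 0.441, 0.553]
ft_force: [-0.2, -0.4, -0.8]
grip_width: 0.0325
```

>>> play_rows(rows="0 0 0 1.5 0 0 0.9; 0 0 0 1.5 0 0 0.9; 0 0 0 1.5 0 0 0.9; 0 0 0 0 0 0 0.9")

```text
time: 5.62
position: [0.5119, -0.1906, 0.126]
tool_rot: [-0.44, 0.553, 0.44, 0.553]
ft_force: [-0.1, -0.9, -0.0]
grip_width: 0.0325
```

>>> play_rows(rows="0 0 0 0 0 1.2 0.9; 0 0 0 1.5 0 0 0.9; 0 0 0 1.5 0 0 0.9; 0 0 0 1.5 0 0 0.9; 0 0 0 0 0 0 0.9")

```text
time: 6.03
position: [0.512, -0.1893, 0.1212]
tool_rot: [-0.44, 0.553, 0.44, 0.553]
ft_force: [-0.6, 0.7, -0.7]
grip_width: 0.0332
```

>>> play_rows(rows="0 0 0 1 0 0 0.9; 0 0 0 1 0 0 0.9; 0 0 0 1 0 0 0.9; 0 0 0 0 0 0 0.9")

```text
time: 6.37
position: [0.5114, -0.1891, 0.1183]
tool_rot: [-0.44, 0.554, 0.441, 0.553]
ft_force: [-1.8, 0.5, -0.9]
grip_width: 0.0328
```

>>> play_rows(rows="0 0 0 1 0.4 0 0.9; 0 0 0 1.5 0 0 0.9; 0 0 0 1.5 0 0 0.9; 0 0 0 1.5 0 0 0.9; 0 0 0 0 0 0 0.9")

```text
time: 6.78
position: [0.5111, -0.189, 0.1125]
tool_rot: [-0.44, 0.554, 0.441, 0.553]
ft_force: [-3.0, 1.9, -0.6]
grip_width: 0.0329
```

>>> play_rows(rows="0 0 0 2 0 0 0.9; 0 0 0 2 0 0 0.9; 0 0 0 2 0 0 0.9; 0 0 0 0 0 0 0.9")

```text
time: 7.12
position: [0.511, -0.189, 0.1065]
tool_rot: [-0.44, 0.554, 0.441, 0.553]
ft_force: [-3.7, 1.4, -0.7]
grip_width: 0.0327
```

>>> play_rows(rows="0 0 0 1 0.8 0.3 0.9; 0 0 0 2 0 0 0.9; 0 0 0 2 0 0 0.9; 0 0 0 2 0 0 0.9; 0 0 0 0 0 0 0.9")

```text
time: 7.53
position: [0.5109, -0.1888, 0.0996]
tool_rot: [-0.44, 0.553, 0.44, 0.553]
ft_force: [-4.1, -0.2, -1.0]
grip_width: 0.0327
```

>>> play_rows(rows="0 0 0 3 0 0 0.9; 0 0 0 3 0 0 0.9; 0 0 0 3 0 0 0.9; 0 0 0 2 0 0 0.9; 0 0 0 0 0 0 0.9")

```text
time: 7.95
position: [0.5109, -0.1888, 0.0884]
tool_rot: [-0.44, 0.553, 0.44, 0.553]
ft_force: [-4.7, 0.2, -2.5]
grip_width: 0.0327
```

>>> play_rows(rows="0 0 0 0 0.8 0 0.9; 0 0 0 0 0 0 0.9; 0 0 0 0 0 0 0.9; 0 0 0 0 0 0 0.9")

```text
time: 8.28
position: [0.5108, -0.1889, 0.0891]
tool_rot: [-0.44, 0.553, 0.44, 0.554]
ft_force: [-2.5, 2.1, -2.3]
grip_width: 0.0329
```

>>> play_rows(rows="0 0 0 0 0.6 0.6 0.9; 0 0 0 2 0 0 0.9; 0 0 0 2 0 0 0.9; 0 0 0 2 0 0 0.9; 0 0 0 2 0 0 0.9; 0 0 0 0 0 0 0.9")

```text
time: 8.78
position: [0.5104, -0.1881, 0.0808]
tool_rot: [-0.44, 0.553, 0.44, 0.554]
ft_force: [0.3, -0.2, -1.3]
grip_width: 0.0332
```

>>> play_rows(rows="0 0 0 1 0 0 0.9; 0 0 0 1 0 0 0.9; 0 0 0 0 0 0 0.9")

```text
time: 9.03
position: [0.5101, -0.1879, 0.0789]
tool_rot: [-0.44, 0.553, 0.44, 0.553]
ft_force: [0.6, 0.2, -1.0]
grip_width: 0.0326
```

>>> play_rows(rows="0 0 0 1 0 0 0.9; 0 0 0 1 0 0 0.9; 0 0 0 0 0 0 0.9")

```text
time: 9.28
position: [0.5098, -0.1879, 0.0769]
tool_rot: [-0.44, 0.553, 0.44, 0.553]
ft_force: [-1.1, 0.5, -1.6]
grip_width: 0.0332
```

>>> play_rows(rows="0 0 0 1 0 0 0.9; 0 0 0 1 0 0 0.9; 0 0 0 0 0 0 0.9")

```text
time: 9.53
position: [0.5097, -0.1879, 0.0749]
tool_rot: [-0.44, 0.553, 0.44, 0.553]
ft_force: [-0.8, 0.1, -1.5]
grip_width: 0.0333
```

>>> play_rows(rows="0 0 0 1 0 0 0.9; 0 0 0 1 0 0 0.9; 0 0 0 0 0 0 0.9")

```text
time: 9.78
position: [0.51, -0.188, 0.0735]
tool_rot: [-0.44, 0.553, 0.44, 0.553]
ft_force: [-1.4, 0.9, 3.2]
grip_width: 0.0329
```

>>> play_rows(rows="0 0 0 0 0 0 0.7; 0 0 0 0 0 0 0.4; 0 0 0 0 0 0 0.2; 0 0 0 0 0 0 0.2; 0 0 0 0 0 0 0.2; 0 0 0 -10 0 0 0.2; 0 0 0 -25 0 0 0.2; 0 0 0 -30 0 0 0.2")

```text
time: 10.45
position: [0.5085, -0.1872, 0.1375]
tool_rot: [-0.439, 0.554, 0.442, 0.553]
ft_force: [1.4, -0.4, 0.7]
grip_width: 0.0675
```

>>> play_rows(rows="0 0 0 -5 10.6 35.8 0.2; 0 0 0 0 10.6 35.8 0.2; 0 0 0 0 10.6 35.8 0.2; 0 0 0 0 10.6 35.8 0.2; 0 0 0 0 10.6 35.8 0.2; 0 0 0 0 10.6 35.8 0.2; 0 0 0 0 10.6 35.8 0.2; 0 0 0 0 10.6 35.8 0.2")

```text
time: 11.12
position: [0.4914, 0.1119, 0.1438]
tool_rot: [-0.44, 0.553, 0.44, 0.554]
ft_force: [0.5, -0.1, 0.0]
grip_width: 0.0697
```

>>> play_rows(rows="0 0 0 0 10.6 35.8 0.2; 0 0 0 0 10.6 35.8 0.2; 0 0 0 0 10.6 35.8 0.2; 0 0 0 0 10.6 35.8 0.2; 0 0 0 0 0 0 0.2; 0 0 0 0 0 0 0.2; 0 0 0 0 0 0 0.2; 0 0 0 0 0 0 0.2")

```text
time: 11.78
position: [0.4825, 0.2581, 0.1432]
tool_rot: [-0.44, 0.554, 0.44, 0.553]
ft_force: [-0.5, -0.7, 0.6]
grip_width: 0.0696
```

```bash
python3 - <<'E'
from h import *
o=readout.get_obs();print(o["position"],o["grip_width"])
ims={}
for c in("scene","top"):
    ims[c]=imaging.camera(c);cv2.imwrite(f"pics/{c}2.png",ims[c])
def up(c,u,v,r,s): return cv2.resize(ims[c][v-r:v+r,u-r:u+r],(s,s),interpolation=cv2.INTER_CUBIC)
cv2.imwrite("pics/c4.png",np.hstack([up("scene",281,205,35,400),up("top",372,262,35,400)]))
E
```

```text
[0.48251898 0.25812314 0.14323046] 0.06962304440384535
```

View pics/c4.png

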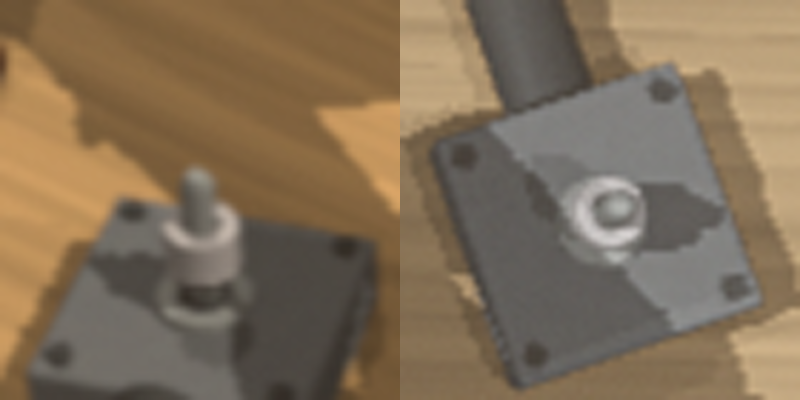

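The spacer is threaded and resting upright on the ring, with its top at scene (281,209). Next is the washer.

>>> play_rows(rows="0 0 0 35 0 0 0.2; 0 0 0 35 0 0 0.2; 0 0 0 35 0 0 0.2; 0 0 0 20 0 0 0.2; 0 0 0 9 0 0 0.2; 0 0 0 0 0 0 0.2; 0 0 0 0 0 0 0.2; 0 0 0 0 0 0 0.2")

```text
time: 12.55
position: [0.4839, 0.2592, 0.0104]
tool_rot: [-0.44, 0.553, 0.44, 0.554]
ft_force: [0.4, -0.2, 0.3]
grip_width: 0.0699
```

>>> play_rows(squeeze=20, rows="0 0 0 5 0 0 0.2; 0 0 0 3 0 0 0.2; 0 0 0 0 0 0 0.4; 0 0 0 0 0 0 0.8; 0 0 0 0 0 0 0.8; 0 0 0 0 0 0 0.8; 0 0 0 0 0 0 0.8; 0 0 0 0 0 0 0.8")

```text
time: 13.22
position: [0.4826, 0.2593, 0.0012]
tool_rot: [-0.44, 0.553, 0.44, 0.553]
ft_force: [0.4, 0.7, 1.1]
grip_width: 0.0429
```

>>> play_rows(rows="0 0 0 0 0 0 0.8; 0 0 0 0 0 0 0.8")

```text
time: 13.38
position: [0.4826, 0.2593, 0.0012]
tool_rot: [-0.44, 0.553, 0.44, 0.553]
ft_force: [0.6, 0.2, 1.5]
grip_width: 0.0431
```

>>> play_rows(rows="0 0 0 -20 0 0 0.8; 0 0 0 -35 0 0 0.8; 0 0 0 -35 0 0 0.8; 0 0 0 -35 0 0 0.8; 0 0 0 -14 -10.6 -35.8 0.8; 0 0 0 0 -10.6 -35.8 0.8; 0 0 0 0 -10.6 -35.8 0.8; 0 0 0 0 -10.6 -35.8 0.8")

```text
time: 14.05
position: [0.4914, 0.1089, 0.1406]
tool_rot: [-0.441, 0.553, 0.44, 0.553]
ft_force: [0.9, -0.5, -1.3]
grip_width: 0.0431
```

>>> play_rows(rows="0 0 0 0 -10.6 -35.8 0.8; 0 0 0 0 -10.6 -35.8 0.8; 0 0 0 0 -10.6 -35.8 0.8; 0 0 0 0 -10.6 -35.8 0.8; 0 0 0 0 -10.6 -35.8 0.8; 0 0 0 0 -10.6 -35.8 0.8; 0 0 0 0 -10.6 -35.8 0.8; 0 0 0 0 -10.6 -35.8 0.8")

```text
time: 14.72
position: [0.5092, -0.1897, 0.1398]
tool_rot: [-0.44, 0.554, 0.44, 0.553]
ft_force: [0.8, 0.7, -0.1]
grip_width: 0.043
```

>>> play_rows(rows="0 0 0 0 0 0 0.8; 0 0 0 0 0 0 0.8; 0 0 0 0 0 0 0.8; 0 0 0 0 0 0 0.8; 0 0 0 0 0 0 0.8")

```text
time: 15.13
position: [0.5094, -0.1863, 0.1399]
tool_rot: [-0.44, 0.553, 0.441, 0.553]
ft_force: [-0.7, 0.3, -0.7]
grip_width: 0.0427
```

```bash
python3 - <<'E'
from h import *
o=readout.get_obs();print(o["position"],o["ft_force"],o["grip_width"])
c="scene";im=imaging.camera(c);cv2.imwrite(f"pics/{c}3.png",im)
cv2.imwrite("pics/c5.png",cv2.resize(im[160:240,240:320],(480,480),interpolation=cv2.INTER_CUBIC))
p=o["position"];e=np.array([-.57,.82,0])
for z in(.139,.147):print([proj("scene",[p[0]+s*e[0]*.022,p[1]+s*e[1]*.022,z]).round(1) for s in(-1,0,1)])
print(proj("scene",[.51,-.188,.1]),proj("scene",[.51,-.188,.115]))
E
```

```text
[ 0.50935149 -0.18630148  0.1398846 ] [-0.69100105  0.29395071 -0.71170119] 0.04272839123537163
[array([272.2, 192. ]), array([281.1, 192. ]), array([289.9, 192. ])]
[array([272. , 189.4]), array([280.9, 189.4]), array([289.8, 189.5])]
[281.20487016 204.05926407] [280.88511168 199.44428316]
```

View pics/c5.png

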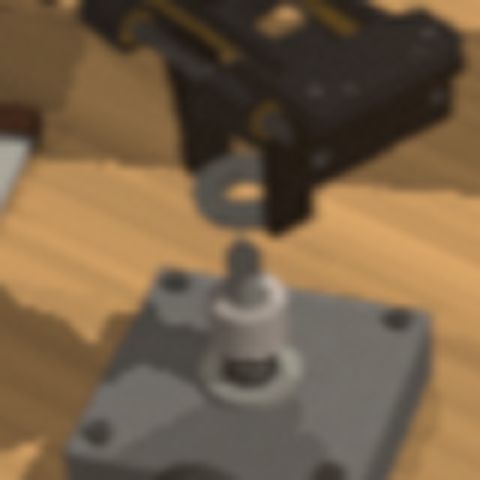

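The washer is level in the jaws, with its left rim at scene (272.5,192). The spindle carries the spacer. I'll lower onto the tip now.

>>> play_rows(rows="0 0 0 10 -0.5 -1.3 0.8; 0 0 0 9 0 0 0.8; 0 0 0 2 0 0 0.8; 0 0 0 0 0 0 0.8; 0 0 0 0 0 0 0.8")

```text
time: 15.6
position: [0.5098, -0.1891, 0.1185]
tool_rot: [-0.44, 0.553, 0.441, 0.553]
ft_force: [0.8, 0.3, -0.4]
grip_width: 0.0431
```

>>> play_rows(rows="0 0 0 1.5 0 0 0.8; 0 0 0 1.5 0 0 0.8; 0 0 0 1.5 0 0 0.8; 0 0 0 0 0 0 0.8")

```text
time: 15.93
position: [0.5099, -0.1894, 0.1144]
tool_rot: [-0.44, 0.553, 0.44, 0.553]
ft_force: [-0.0, 0.3, 0.5]
grip_width: 0.0434
```

>>> play_rows(rows="0 0 0 0 0 1 0.8; 0 0 0 1.5 0 0 0.8; 0 0 0 1.5 0 0 0.8; 0 0 0 0 0 0 0.8")

```text
time: 16.27
position: [0.5101, -0.1883, 0.1113]
tool_rot: [-0.44, 0.553, 0.44, 0.553]
ft_force: [0.2, -0.2, -1.1]
grip_width: 0.0431
```

>>> play_rows(rows="0 0 0 1.5 0 0 0.8; 0 0 0 1.5 0 0 0.8; 0 0 0 0 0 0 0.8")

```text
time: 16.52
position: [0.5101, -0.1883, 0.1082]
tool_rot: [-0.44, 0.553, 0.44, 0.553]
ft_force: [-0.3, 0.5, -1.8]
grip_width: 0.0432
```

>>> play_rows(rows="0 0 0 1.5 0 0 0.8; 0 0 0 1.5 0 0 0.8; 0 0 0 0 0 0 0.8")

```text
time: 16.77
position: [0.5101, -0.1883, 0.1052]
tool_rot: [-0.44, 0.553, 0.44, 0.553]
ft_force: [1.2, -0.4, -0.3]
grip_width: 0.0435
```

Threaded with almost no side force. I'll lower it onto the spacer.

>>> play_rows(rows="0 0 0 3 0 0 0.8; 0 0 0 3 0 0 0.8; 0 0 0 3 0 0 0.8; 0 0 0 2 0 0 0.8; 0 0 0 0 0 0 0.8")

```text
time: 17.18
position: [0.51, -0.1882, 0.0939]
tool_rot: [-0.44, 0.553, 0.441, 0.553]
ft_force: [-0.0, 0.2, -0.9]
grip_width: 0.0427
```

>>> play_rows(rows="0 0 0 1 0 0 0.8; 0 0 0 1 0 0 0.8; 0 0 0 0 0 0 0.8")

```text
time: 17.43
position: [0.5102, -0.1883, 0.0924]
tool_rot: [-0.44, 0.553, 0.44, 0.553]
ft_force: [-0.2, 0.5, 0.0]
grip_width: 0.0434
```

>>> play_rows(rows="0 0 0 1 0 0 0.8; 0 0 0 0 0 0 0.8")

```text
time: 17.6
position: [0.5102, -0.1883, 0.0915]
tool_rot: [-0.44, 0.553, 0.44, 0.553]
ft_force: [0.5, 0.3, -1.2]
grip_width: 0.0428
```

>>> play_rows(rows="0 0 0 1 0 0 0.8; 0 0 0 0 0 0 0.8")

```text
time: 17.77
position: [0.5102, -0.1883, 0.0905]
tool_rot: [-0.44, 0.553, 0.44, 0.553]
ft_force: [-0.9, 0.2, -0.7]
grip_width: 0.0431
```

>>> play_rows(rows="0 0 0 1 0 0 0.8; 0 0 0 0 0 0 0.8")

```text
time: 17.93
position: [0.5102, -0.1884, 0.0894]
tool_rot: [-0.44, 0.553, 0.44, 0.553]
ft_force: [0.4, 1.1, -0.8]
grip_width: 0.0435
```

>>> play_rows(rows="0 0 0 0.5 0 0 0.8; 0 0 0 0 0 0 0.8")

```text
time: 18.1
position: [0.5102, -0.1883, 0.089]
tool_rot: [-0.44, 0.553, 0.44, 0.553]
ft_force: [0.5, 0.6, -1.9]
grip_width: 0.0433
```

>>> play_rows(rows="0 0 0 0 0 0 0.6; 0 0 0 0 0 0 0.3; 0 0 0 0 0 0 0.2; 0 0 0 0 0 0 0.2; 0 0 0 0 0 0 0.2; 0 0 0 -10 0 0 0.2; 0 0 0 -20 0 0 0.2; 0 0 0 -20 0 0 0.2")

```text
time: 18.77
position: [0.5098, -0.1881, 0.1396]
tool_rot: [-0.44, 0.554, 0.441, 0.553]
ft_force: [1.0, 0.1, -0.3]
grip_width: 0.0688
```

>>> play_rows(rows="0 0 0 0 7.9 34.4 0.2; 0 0 0 0 7.9 34.4 0.2; 0 0 0 0 7.9 34.4 0.2; 0 0 0 0 7.9 34.4 0.2; 0 0 0 0 7.9 34.4 0.2; 0 0 0 0 7.9 34.4 0.2; 0 0 0 0 7.9 34.4 0.2; 0 0 0 0 0 0 0.2")

```text
time: 19.43
position: [0.5095, 0.0642, 0.1399]
tool_rot: [-0.441, 0.552, 0.442, 0.553]
ft_force: [0.5, -1.7, 0.3]
grip_width: 0.0694
```

>>> play_rows(rows="0 0 0 0 0 0 0.2; 0 0 0 0 0 0 0.2; 0 0 0 0 0 0 0.2; 0 0 0 0 0 0 0.2")

```text
time: 19.77
position: [0.5109, 0.0573, 0.1392]
tool_rot: [-0.44, 0.554, 0.439, 0.554]
ft_force: [0.1, 0.4, -0.4]
grip_width: 0.0696
```

```bash
python3 - <<'E'
from h import *
o=readout.get_obs();print(o["position"],o["ft_force"],o["grip_width"])
ims={}
for c in("scene","top"):
    ims[c]=imaging.camera(c);cv2.imwrite(f"pics/{c}4.png",ims[c])
def up(c,u,v,r,s): return cv2.resize(ims[c][v-r:v+r,u-r:u+r],(s,s),interpolation=cv2.INTER_CUBIC)
cv2.imwrite("pics/c6.png",np.hstack([up("scene",281,205,35,400),up("scene",362,271,40,400)]))
print(proj("scene",o["position"]))
E
```

```text
[0.51088271 0.05727488 0.13923401] [ 0.08073675  0.44967809 -0.37421865] 0.06962214609569249
[365.06446344 230.71597113]
```

View pics/c6.png

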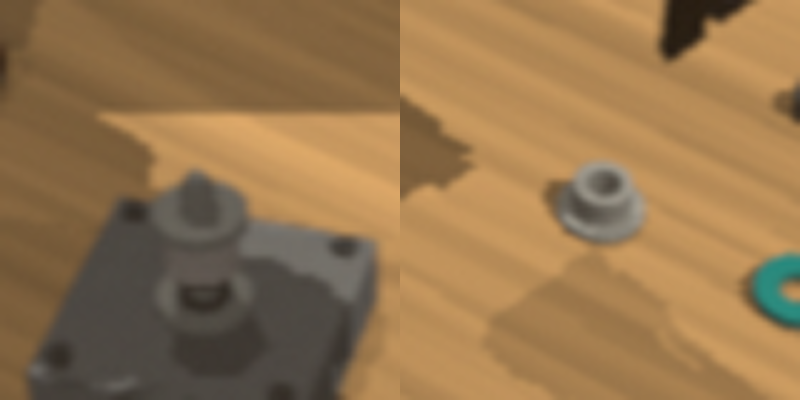

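```bash
python3 - <<'E'
from h import *
print(onz("scene",362.1-.4,266.9-.4,.022))
im=cv2.imread("pics/top0.png");h=cv2.cvtColor(im,cv2.COLOR_BGR2HSV)
for v in range(256,275):print(v,h[v,274:295,1])
E
```

```text
[0.51235756 0.05769794 0.022     ]
256 [91 91 91 92 91 93 92 94 95 94 94 93 94 95 95 94 90 91 92 91 91]
257 [92 92 94 93 93 93 97 94 92 68 62 77 90 94 97 95 93 92 92 94 92]
258 [92 92 93 93 94 95 82 44 18 11 12 12 14 29 74 93 95 94 93 92 94]
259 [92 93 92 96 90 55 15  6  5  8  8  8  7  5 14 58 99 94 94 92 94]
260 [ 90  90  93  92  67  15   8   9   5   3   6   5   5  10  13  30  75 101
 102  90  89]
261 [ 91  92  95  82  19   5   8   8  10  15  20  10   6   7  12  17  31  80
 102  97  90]
262 [ 92  94  92  52   7   5  10  10  30  79  98  62  20   5   5  19  19  55
 101 103 100]
263 [ 94  95  85  29   5   6   5  26  89 105 108 107  68  23   9  18  16  34
  96 101 101]
264 [ 95  93  82  21   9   6   9  54 110 106 105 109  76  26   8  18  14  25
  89 100 102]
265 [ 95  99  77   7   5   8   8  59 109 111 110 112  66  15   7  16  14  23
  86 105  99]
266 [ 93  95  81  19   2   7   5  16  78 105 109  89  33   8  11  17  16  25
  97 102 102]
267 [ 93  96  86  36   3   5   7   7  13  33  43  30   7   5  15  14  16  47
  97 103  99]
268 [ 92  94  94  71   6   3   7  10   8   7   8   7  13  18  19  14  20  79
 103  99  90]
269 [ 93  92  95  85  37   3   3  11  14  15  17  17  21  14  13  20  48 101
  93  94  90]
270 [92 92 94 94 81 39  5  3  7  7  7  8  7  5  7 49 92 94 91 92 90]
271 [94 94 93 94 95 84 50  2  3  3  2  5  3 15 61 93 93 90 91 91 92]
272 [92 92 92 95 95 96 89 73 66 52 51 45 63 89 95 93 94 92 92 94 93]
273 [91 91 93 92 93 94 94 96 95 94 92 94 96 95 92 94 95 93 92 94 93]
274 [91 92 92 92 92 92 91 94 92 94 93 94 94 93 90 92 92 92 92 91 94]
```

>>> play_rows(rows="0 0 0 30 1.2 1.5 0.2; 0 0 0 30 0 0 0.2; 0 0 0 30 0 0 0.2; 0 0 0 11 0 0 0.2; 0 0 0 0 0 0 0.2; 0 0 0 0 0 0 0.2")

```text
time: 20.37
position: [0.5097, 0.0599, 0.038]
tool_rot: [-0.44, 0.554, 0.44, 0.553]
ft_force: [0.5, 0.1, -0.3]
grip_width: 0.0697
```

>>> play_rows(rows="0 0 0 14 0 -0.5 0.2; 0 0 0 10 0 0 0.2; 0 0 0 4 0 0 0.2; 0 0 0 0 0 0 0.2; 0 0 0 0 0 0 0.2; 0 0 0 0 0 0 0.2")

```text
time: 20.87
position: [0.51, 0.0599, 0.0107]
tool_rot: [-0.441, 0.553, 0.44, 0.554]
ft_force: [-0.2, -0.7, -0.3]
grip_width: 0.0696
```

>>> play_rows(squeeze=30, rows="0 0 0 2 0 0 0.5; 0 0 0 0 0 0 0.7; 0 0 0 0 0 0 0.9; 0 0 0 0 0 0 0.9; 0 0 0 0 0 0 0.9; 0 0 0 0 0 0 0.9; 0 0 0 0 0 0 0.9; 0 0 0 0 0 0 0.9")

```text
time: 21.53
position: [0.5096, 0.0599, 0.008]
tool_rot: [-0.44, 0.553, 0.44, 0.553]
ft_force: [0.1, -0.1, -0.2]
grip_width: 0.029
```

>>> play_rows(rows="0 0 0 0 0 0 0.9; 0 0 0 0 0 0 0.9; 0 0 0 0 0 0 0.9; 0 0 0 0 0 0 0.9")

```text
time: 21.87
position: [0.5096, 0.0599, 0.0081]
tool_rot: [-0.44, 0.553, 0.44, 0.553]
ft_force: [0.4, 0.9, -0.2]
grip_width: 0.0289
```

>>> play_rows(rows="0 0 0 -20 0 0 0.9; 0 0 0 -35 0 0 0.9; 0 0 0 -35 0 0 0.9; 0 0 0 -35 0 0 0.9; 0 0 0 -12 -8 -34.5 0.9; 0 0 0 0 -8 -34.5 0.9; 0 0 0 0 -8 -34.5 0.9; 0 0 0 0 -8 -34.5 0.9")

```text
time: 22.53
position: [0.5095, -0.0828, 0.1456]
tool_rot: [-0.441, 0.553, 0.44, 0.553]
ft_force: [-0.4, -0.1, -1.0]
grip_width: 0.0287
```

>>> play_rows(rows="0 0 0 0 -8 -34.5 0.9; 0 0 0 0 -8 -34.5 0.9; 0 0 0 0 -8 -34.5 0.9; 0 0 0 0 0 0 0.9; 0 0 0 0 0 0 0.9; 0 0 0 0 0 0 0.9; 0 0 0 0 0 0 0.9; 0 0 0 0 0 0 0.9")

```text
time: 23.2
position: [0.5094, -0.1862, 0.1449]
tool_rot: [-0.44, 0.553, 0.441, 0.553]
ft_force: [-0.3, 0.1, -0.2]
grip_width: 0.0285
```

```bash
python3 - <<'E'
from h import *
o=readout.get_obs();print(o["position"],o["ft_force"],o["grip_width"])
c="scene";im=imaging.camera(c);cv2.imwrite(f"pics/{c}5.png",im)
cv2.imwrite("pics/c7.png",cv2.resize(im[160:240,240:320],(480,480),interpolation=cv2.INTER_CUBIC))
p=o["position"];print([proj("scene",[p[0],p[1],z]).round(1) for z in(.1,p[2]-.005)])
E
```

```text
[ 0.50942167 -0.18623996  0.14485856] [-0.33209925  0.08767688 -0.2096015 ] 0.02850843234139125
[array([281.9, 204.2]), array([281. , 191.8])]
```

View pics/c7.png

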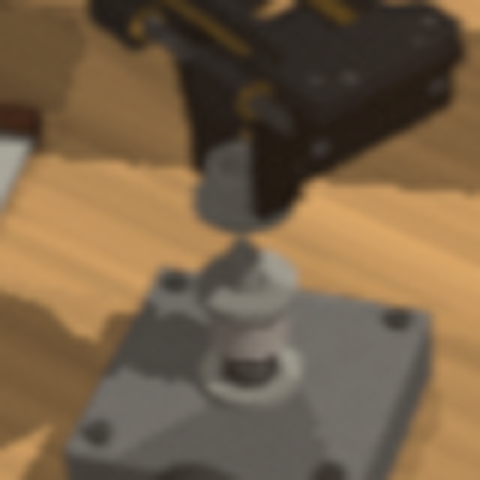

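>>> play_rows(rows="0 0 0 8 -0.4 -0.5 0.9; 0 0 0 7 0 0 0.9; 0 0 0 2 0 0 0.9; 0 0 0 0 0 0 0.9; 0 0 0 0 0 0 0.9; 0 0 0 0 0 0 0.9")

```text
time: 23.75
position: [0.5102, -0.1886, 0.128]
tool_rot: [-0.44, 0.553, 0.44, 0.553]
ft_force: [-0.8, -0.7, -1.3]
grip_width: 0.0287
```

>>> play_rows(rows="0 0 0 1.5 0 0 0.9; 0 0 0 1.5 0 0 0.9; 0 0 0 1.5 0 0 0.9; 0 0 0 0 0 0 0.9")

```text
time: 24.08
position: [0.5099, -0.1885, 0.1233]
tool_rot: [-0.44, 0.553, 0.44, 0.553]
ft_force: [-0.6, 0.0, -0.8]
grip_width: 0.0285
```

>>> play_rows(rows="0 0 0 1.5 0 0 0.9; 0 0 0 1.5 0 0 0.9; 0 0 0 0 0 0 0.9")

```text
time: 24.33
position: [0.5099, -0.1885, 0.1203]
tool_rot: [-0.44, 0.553, 0.44, 0.553]
ft_force: [-0.7, 0.3, -1.9]
grip_width: 0.0288
```

>>> play_rows(rows="0 0 0 1.5 0 0 0.9; 0 0 0 1.5 0 0 0.9; 0 0 0 0 0 0 0.9")

```text
time: 24.58
position: [0.51, -0.1885, 0.1173]
tool_rot: [-0.44, 0.553, 0.44, 0.553]
ft_force: [-0.1, -0.5, -1.1]
grip_width: 0.0291
```

>>> play_rows(rows="0 0 0 1.5 0 0 0.9; 0 0 0 1.5 0 0 0.9; 0 0 0 0 0 0 0.9")

```text
time: 24.83
position: [0.5099, -0.1884, 0.1142]
tool_rot: [-0.44, 0.553, 0.44, 0.553]
ft_force: [-0.3, -0.9, -0.9]
grip_width: 0.0286
```

>>> play_rows(rows="0 0 0 1.5 0 0 0.9; 0 0 0 1.5 0 0 0.9; 0 0 0 0 0 0 0.9")

```text
time: 25.08
position: [0.51, -0.1884, 0.1112]
tool_rot: [-0.44, 0.553, 0.44, 0.553]
ft_force: [0.1, 0.2, -1.0]
grip_width: 0.029
```

>>> play_rows(rows="0 0 0 1.5 0 0 0.9; 0 0 0 1 0 0 0.9; 0 0 0 0 0 0 0.9; 0 0 0 0 0 0 0.9")

```text
time: 25.42
position: [0.5101, -0.1885, 0.109]
tool_rot: [-0.44, 0.553, 0.44, 0.553]
ft_force: [0.0, -0.7, -1.1]
grip_width: 0.0286
```

>>> play_rows(squeeze=45, rows="0 0 0 1 0 0 0.9; 0 0 0 1 0 0 0.9; 0 0 0 1 0 0 0.9; 0 0 0 1 0 0 0.9; 0 0 0 0 0 0 0.9")

```text
time: 25.83
position: [0.51, -0.1885, 0.1048]
tool_rot: [-0.44, 0.553, 0.44, 0.553]
ft_force: [1.1, -0.2, -0.8]
grip_width: 0.0287
```

>>> play_rows(rows="0 0 0 0.5 0 0 0.9; 0 0 0 0.5 0 0 0.9; 0 0 0 0.5 0 0 0.9; 0 0 0 0 0 0 0.9")

```text
time: 26.17
position: [0.5102, -0.1886, 0.1037]
tool_rot: [-0.44, 0.553, 0.44, 0.553]
ft_force: [-0.5, 1.1, 0.9]
grip_width: 0.0284
```

>>> play_rows(rows="0 0 0 0.5 0 0 0.9; 0 0 0 0.5 0 0 0.9; 0 0 0 0 0 0 0.9")

```text
time: 26.42
position: [0.5103, -0.1886, 0.1029]
tool_rot: [-0.44, 0.553, 0.44, 0.553]
ft_force: [0.3, 0.6, 3.5]
grip_width: 0.0285
```

>>> play_rows(rows="0 0 0 0.5 0 0 0.9; 0 0 0 0.5 0 0 0.9; 0 0 0 0 0 0 0.9")

```text
time: 26.67
position: [0.5103, -0.1886, 0.1016]
tool_rot: [-0.44, 0.553, 0.44, 0.553]
ft_force: [-1.7, 0.4, 3.9]
grip_width: 0.0282
```

>>> play_rows(rows="0 0 0 0.5 0 0 0.9; 0 0 0 0.5 0 0 0.9; 0 0 0 0 0 0 0.9")

```text
time: 26.92
position: [0.5102, -0.1886, 0.1005]
tool_rot: [-0.44, 0.553, 0.44, 0.553]
ft_force: [0.1, 0.4, 3.6]
grip_width: 0.0284
```

>>> play_rows(rows="0 0 0 0.5 0 0 0.9; 0 0 0 0.5 0 0 0.9; 0 0 0 0 0 0 0.9")

```text
time: 27.17
position: [0.5102, -0.1886, 0.0994]
tool_rot: [-0.44, 0.553, 0.44, 0.553]
ft_force: [-0.6, 1.1, 3.4]
grip_width: 0.0286
```

>>> play_rows(rows="0 0 0 0.5 0 0 0.9; 0 0 0 0.5 0 0 0.9; 0 0 0 0.5 0 0 0.9; 0 0 0 0.5 0 0 0.9; 0 0 0 0 0 0 0.9")

```text
time: 27.58
position: [0.5102, -0.1886, 0.0974]
tool_rot: [-0.44, 0.553, 0.44, 0.553]
ft_force: [-0.2, 0.0, 3.2]
grip_width: 0.028
```

>>> play_rows(rows="0 0 0 0.5 0 0 0.9; 0 0 0 0.5 0 0 0.9; 0 0 0 0 0 0 0.9")

```text
time: 27.83
position: [0.5102, -0.1886, 0.0965]
tool_rot: [-0.44, 0.553, 0.44, 0.553]
ft_force: [0.1, 0.3, 3.4]
grip_width: 0.0287
```

>>> play_rows(rows="0 0 0 0.5 0 0 0.9; 0 0 0 0.5 0 0 0.9; 0 0 0 0 0 0 0.9")

```text
time: 28.08
position: [0.5102, -0.1886, 0.0955]
tool_rot: [-0.44, 0.553, 0.44, 0.553]
ft_force: [0.5, 0.8, 2.8]
grip_width: 0.0281
```

>>> play_rows(rows="0 0 0 0.5 0 0 0.9; 0 0 0 0.5 0 0 0.9; 0 0 0 0 0 0 0.9")

```text
time: 28.33
position: [0.5102, -0.1886, 0.0945]
tool_rot: [-0.44, 0.553, 0.44, 0.553]
ft_force: [0.3, 0.6, 2.8]
grip_width: 0.0284
```

>>> play_rows(rows="0 0 0 0.5 0 0 0.9; 0 0 0 0.5 0 0 0.9; 0 0 0 0 0 0 0.9")

```text
time: 28.58
position: [0.5103, -0.1886, 0.0942]
tool_rot: [-0.44, 0.553, 0.44, 0.553]
ft_force: [-1.6, 0.9, 8.8]
grip_width: 0.028
```

>>> play_rows(rows="0 0 0 0.5 0 0 0.9; 0 0 0 0.5 0 0 0.9; 0 0 0 0 0 0 0.9")

```text
time: 28.83
position: [0.5105, -0.1887, 0.0941]
tool_rot: [-0.441, 0.553, 0.44, 0.554]
ft_force: [-2.3, 1.7, 14.2]
grip_width: 0.0285
```

>>> play_rows(rows="0 0 0 0.3 0.2 0.2 0.9; 0 0 0 0.3 0 0 0.9; 0 0 0 0 0 0 0.9; 0 0 0 0 0 0 0.9")

```text
time: 29.17
position: [0.5106, -0.1886, 0.0941]
tool_rot: [-0.441, 0.553, 0.44, 0.554]
ft_force: [-2.2, 2.4, 17.9]
grip_width: 0.0282
```

Now at about 18 N. I'll hold it there.

>>> play_rows(rows="0 0 0 0 0 0 0.9; 0 0 0 0 0 0 0.9; 0 0 0 0 0 0 0.9; 0 0 0 0 0 0 0.9; 0 0 0 0 0 0 0.9")

```text
time: 29.58
position: [0.5106, -0.1887, 0.0941]
tool_rot: [-0.441, 0.553, 0.439, 0.554]
ft_force: [-1.9, 1.2, 18.1]
grip_width: 0.0283
```

>>> play_rows(rows="0 0 0 0 0 0 0.9; 0 0 0 0 0 0 0.9; 0 0 0 0 0 0 0.9; 0 0 0 0 0 0 0.9; 0 0 0 0 0 0 0.9")

```text
time: 30.0
position: [0.5106, -0.1887, 0.0941]
tool_rot: [-0.441, 0.553, 0.44, 0.554]
ft_force: [-2.4, 1.2, 17.1]
grip_width: 0.0286
```

>>> play_rows(rows="0 0 0 0 0 0 0.9; 0 0 0 0 0 0 0.9; 0 0 0 0 0 0 0.9; 0 0 0 0 0 0 0.9; 0 0 0 0 0 0 0.9")

```text
time: 30.42
position: [0.5106, -0.1887, 0.0941]
tool_rot: [-0.441, 0.553, 0.44, 0.554]
ft_force: [-2.6, 1.2, 17.8]
grip_width: 0.0283
```

>>> play_rows(rows="0 0 0 -1 0 0 0.9; 0 0 0 -1 0 0 0.9; 0 0 0 -0.8 0 0 0.9; 0 0 0 0 0 0 0.9")

```text
time: 30.75
position: [0.5096, -0.1881, 0.0943]
tool_rot: [-0.44, 0.554, 0.441, 0.553]
ft_force: [0.1, -0.1, 2.2]
grip_width: 0.0286
```

>>> play_rows(rows="0 0 0 0 0 0 0.7; 0 0 0 0 0 0 0.5; 0 0 0 0 0 0 0.3; 0 0 0 0 0 0 0.2; 0 0 0 0 0 0 0.2; 0 0 0 0 0 0 0.2; 0 0 0 0 0 0 0.2")

```text
time: 31.33
position: [0.51, -0.1883, 0.0947]
tool_rot: [-0.44, 0.553, 0.44, 0.553]
ft_force: [-0.2, -0.4, 0.3]
grip_width: 0.0605
```

>>> play_rows(rows="0 0 0 -5 0 0 0.2; 0 0 0 -15 0 0 0.2; 0 0 0 -30 0 0 0.2; 0 0 0 -30 0 30 0.2; 0 0 0 0 0 38 0.2; 0 0 0 0 0 38 0.2; 0 0 0 0 0 38 0.2; 0 0 0 0 0 38 0.2")

```text
time: 32.0
position: [0.551, -0.01, 0.1751]
tool_rot: [-0.44, 0.553, 0.44, 0.554]
ft_force: [-0.2, 0.3, -0.6]
grip_width: 0.0695
```

>>> play_rows(rows="0 0 0 0 0 35 0.2; 0 0 0 0 0 35 0.2; 0 0 0 0 0 0 0.2; 0 0 0 0 0 0 0.2; 0 0 0 0 0 0 0.2")

```text
time: 32.42
position: [0.5663, 0.0565, 0.1743]
tool_rot: [-0.441, 0.553, 0.44, 0.553]
ft_force: [0.6, -0.2, -0.6]
grip_width: 0.07
```

```bash
python3 - <<'E'
from h import *
o=readout.get_obs();print(o["time"],o["position"],o["ft_force"],o["grip_width"])
ims={}
for c in("scene","top"):
    ims[c]=imaging.camera(c);cv2.imwrite(f"pics/{c}6.png",ims[c])
def up(c,u,v,r,s): return cv2.resize(ims[c][v-r:v+r,u-r:u+r],(s,s),interpolation=cv2.INTER_CUBIC)
cv2.imwrite("pics/c8.png",np.hstack([up("scene",281,208,28,400),cv2.resize(ims["top"],(533,400))[:,130:530]]))
E
```

```text
32.4167 [0.56628559 0.05648608 0.17434234] [ 0.63833483 -0.23998607 -0.64095511] 0.0700051496338598
```

View pics/c8.png

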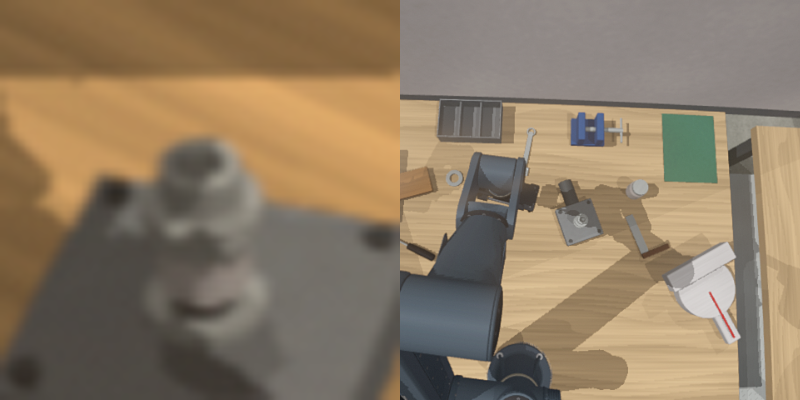

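The image shows the whole stack upright on the spindle, with the ring low against the shoulder at scene (281,219) and the bushing neck at (281,201). The robot is clear, so I'm handing in.

```bash
python3 -c "
from rig import robot
print(robot.hand_in())"
```

```text
the job is handed in; nothing more can be done
None
```

I threaded the spacer, the washer and then the bushing (flange down) onto the spindle, letting go of each in turn. I then pressed the stack down with the bushing and handed the job in at about 32.5 s.

- **Pressing home:** the ring slid about 9 mm under a light push, then stopped hard at a tool height of 0.094 m. That puts the bushing's centre about 52 mm above the shoulder (wanted 49–53 mm), with about 7 mm of shaft standing out (wanted 6–10 mm).
- **Bedding push:** I held 17–18 N on the wrist reading for about 1.3 s, roughly 18–19 N on the stack. Then I unloaded and let go.
- **Forces:** sideways readings stayed under about 5 N, the worst during the spacer threading. No reading came near the 25 N limit.
- **Last look:** the final picture shows the stack upright, with the robot clear of it. The gap at the ring is too small to see in the images, so "fully home" rests on the hard stop and the heights above.
- **Disagreements:** the two cameras differed by about 2–3 mm in x. I settled the alignment by touch while threading the spacer and reused that position for the washer and bushing. I also let the washer drop the last millimetre or so onto the spacer, without feeling it touch first.

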